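Press a studded board-jig rail together

ROBOT

A 6-joint arm with a two-finger parallel gripper is mounted at the origin on the work surface; the furniture and walls round the work are solid. World frame = base frame: x ahead of the robot, y to its left, z up, the work surface at z = 0. Lengths are in mm, angles in rad, forces in N, time in s.
With the tool pointing down it reaches from about 275 to 825 mm from the base axis. Payload 4.9 kg.
Tool frame: the origin (TCP) lies at the very end of the fingers, on their centre line; the grasp point (between the pads) lies 19 mm behind it; z points along the fingers, y is the direction in which the jaws open and shut (so a half turn about z gives the same grasp; the last joint's range is limited). The gripper opens to 85 mm and grips with 20 to 120 N. Pads are 22 mm wide; open, the fingers measure 114 mm over their backs; the gripper's body (76 mm by 85 mm) begins 54 mm behind the grasp point. The pads swing forward as they close: fully open they stand 13 mm farther back than shut.
Start: joints at [1.147, 0.326, -0.193, 1.052, 0, 1.437], TCP at [157.162, 527.085, 231.281] pointing down, gripper open.
Joint ranges: [-2.65, 2.65], [-0.97, 1.79], [-1.3, 1.35], [-1.93, 2.1], [-1.47, 1.37], [-3.14, 3.14]. Speed limits (rad/s): [2.57, 2.57, 3.14, 3.14, 3.14, 3.14].

INTERFACE

Orientations are given as [roll, pitch, yaw] about the fixed x, y, z axes, in that order (R = Rz(yaw) Ry(pitch) Rx(roll)).
In Python, from bench import bot, solve_ik, imaging gives the robot as it stands. Calls block until the motion is done:
- bot.move_ptp(position, orientation): joint-space move of the TCP to a pose.
- bot.movel(position, rot=None, max_speed=150, threshold=None): straight line of the TCP; rot=None keeps the orientation; max_speed is the mean speed in mm/s. With threshold (N) it stops when the force on the tool has changed by that much, and returns True; else False.
- bot.move_j(angles): joint-space move.
- bot.grip(opening, effort=None): opening from 0.0 (shut) to 1.0 (fully open); effort is the grip in N (None keeps the last); returns when the fingers have stopped.
- bot.dwell(seconds).
- solve_ik(position, orientation): joint angles nearest the present ones, or None.
- bot.get_state(): the state.
- imaging.capture(name): name is "side" or "top" or "wrist"; returns the picture (420x560x3 uint8, blue, green, red); there is no depth.
- imaging.camera_model(name): a dict with "K" (3x3 intrinsics, pixels), "k1" (the pictures are not rectified: a ray, as slopes to the right and down, at radius r is drawn at 1 + k1 r^2 times it, then the intrinsics apply), "position" and "rotation" of the camera in the world. Camera axes: x right, y up, looking along -z (the intrinsics and any distortion apply to the point x, -y, -z); pixel columns grow to the right and rows downward; lengths in mm; the calibration is good to about 2 mm. A picture is of the moment at which its call begins: read the wrist's pose just before it. camera_model takes no time and is no camera call; for the wrist camera it gives the pose at the moment of the call.
A pose or a line that the arm cannot do raises bot.IKError and nothing moves.
- bot.sign_off(): hands the job in, once; it reports no verdict.
The state is a dict: "t": time; "qpos": joint angles; "joint_velocities": joint speeds; "effort": joint torques, N m; "tcp_pos": TCP position; "orientation": TCP orientation; "contact_force": force on the tool from outside, world axes, zero at the start; "wrist_torque": the same for the moment, N m; "opening": opening from 0.0 (shut) to 1.0 (fully open).
Only numpy, scipy, OpenCV 4.12 (cv2) and the standard library are available. Lean on these libraries where they do the work, as an engineer would, in place of code of your own. Each camera call takes 0.05 s, during which the arm holds its last target. There are 200 camera calls.

TASK

Finish putting the board jig together: first press both grey spacer blocks fully home on their studs in the rail, and only then set the loose tie bar on the rail's end studs, its one-hole end on the single stud and its two-hole end on the pair, and press it down until it is fully home at both ends. Leave the mug, the mains adapter, the tape roll and the solder spool where they stand.

Things in the scene. Friction and masses are not known exactly. Their poses are not given: they have to be found in the camera images.
- rail: board-jig rail, fixed to the bench: base plate 52 x 212 x 10 mm; in a row along its own y axis: dark steel pillar (40 x 44 mm) at y = +70 with ONE stud, grey spacer blocks at y = +24 and -24, like pillar at y = -70 with TWO studs. Pillar tops are 44 mm above the bench; studs rise 18 mm above them, the last 4 mm tapered. Origin: middle of the base's underside, z up
- rail_seat_single (a point): centre of the top of the one-stud pillar (stud 13 mm thick), 44 mm above the bench. A black rubber sleeve (24 x 24 mm) round the stud stands 8 mm above the pillar top, carries the bar by friction until the bar is pressed, and is pushed down flush into the pillar by the bar with about 5 N; it does not spring back
- rail_seat_pair (a point): half-way between the two studs (9 mm thick, at y = -59 and -81 of the rail) of the other pillar, on its top, 44 mm above the bench; a like black rubber sleeve (22 x 40 mm, 8 mm proud, about 5 N) is round this pair
- block_single (a joint): how far the spacer block next to the single stud has been pressed down, in m: 0 = 10 mm proud, 0.010 = fully home on its base studs. It starts 5 to 10 mm proud. Needs about 6 N, stays where it is left
- block_pair (a joint): the same for the spacer block next to the stud pair
- block_single_top (a point): centre of the flat top of the grey spacer block (38 x 38 mm, 33 mm tall) next to the single stud; 43 mm above the bench when the block is fully home, 1 mm below the pillar tops
- block_pair_top (a point): centre of the flat top of the other, equal, spacer block, next to the stud pair
- bar_grip (a point): loose tie bar (about 0.2 kg) flat on the bench, right way up: aluminium, 36 mm wide (its x), 190 long (its y), 16 thick; in its middle a grey grip block 36 x 36 mm, flush with the long sides, rising 22 mm above it (38 mm overall). This point: centre of the grip block, 27 mm above the underside; axes the bar's. Fitted, its y lies along the rail's y. Press on the grip's top or the bar's top at y = +42, -40
- bar_end_single (a point): point on the tie bar's underside at the centre of its single 16 mm through hole (bar's y = +70); comes to rail_seat_single when home
- bar_end_pair (a point): point on the tie bar's underside half-way between its two 12 mm through holes (bar's y = -59 and -81); comes to rail_seat_pair when home
- mug_mid (a point): mug standing on the bench, 78 x 111 mm with its handle, 90 mm tall, near the tie bar; point on its axis 45 mm up. Not to be moved
- adapter_mid (a point): black mains adapter lying on the bench, 44 x 75 mm, 30 mm tall, near the tie bar; point at its centre. Not to be moved
- tape_mid (a point): roll of black tape lying flat, 55 mm across, 19 mm tall, near the rail; point at its centre. Not to be moved
- spool_mid (a point): solder spool, 62 x 79 mm, 31 mm tall, near the rail; point at its centre. Not to be moved

How it is judged:
By the outcome, as a careful person would: the job done as asked, in the order asked, and still so for the second after the job is handed in, with the robot touching nothing.
It also fails if it takes over 58 s, if anything falls off the work surface, if the arm or the gripper's body presses on something with over 40 N, if the wrist force passes 120 N, or if a joint passes its speed limit or range.

## Working session

There is one attempt and no reset: what is moved stays moved. The work goes in short steps, each a Python script; the robot and the scene stay as the last script left them, time stands still between calls to the robot, and variables do not carry over. Pictures are saved under pics/ and viewed, about 8 in all and at most 12, crops included, and the job is handed in when it is done.

```bash
mkdir -p pics; ls
python3 - <<'E'
from bench import bot, imaging
import cv2,json
s=bot.get_state();print(s['t'],s['tcp_pos'],s['orientation'],s['opening'])
for n in("top","side","wrist"):
    print(n,imaging.camera_model(n)); cv2.imwrite(f"pics/{n}0.png",imaging.capture(n))
E
```

```text
pics
0.0 [156.92790746 526.5496744  230.51337082] [-3.13992189e+00 -2.19756540e-04  2.85174294e+00] 0.9991241511670808
top {'K': array([[503.19477178,   0.        , 279.92605495],
       [  0.        , 503.19477178, 207.57754223],
       [  0.        ,   0.        ,   1.        ]]), 'k1': -0.17413411083692626, 'position': array([ 401.35914451,   -2.65570552, 1348.63511069]), 'rotation': array([ 0.05242594,  0.00326582, -1.56072588])}
side {'K': array([[489.96449173,   0.        , 273.56442064],
       [  0.        , 489.96449173, 207.22138167],
       [  0.        ,   0.        ,   1.        ]]), 'k1': -0.12689987854069354, 'position': array([ 358.73138933,  519.23524169, 1015.1147314 ]), 'rotation': array([ 0.52340317,  0.01037258, -2.97823278])}
wrist {'K': array([[289.28722805,   0.        , 284.41521676],
       [  0.        , 289.28722805, 206.40520734],
       [  0.        ,   0.        ,   1.        ]]), 'k1': 0.01497139562474549, 'position': array([ 88.84883017, 546.27480103, 373.42705355]), 'rotation': array([-2.89271160e-01,  9.45305520e-04,  1.28003096e+00])}
```

View pics/top0.png

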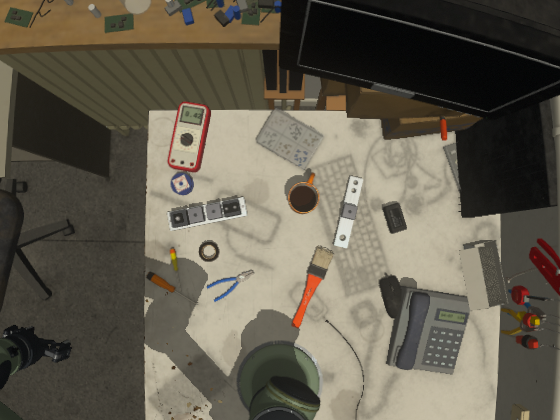

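The top view shows the rail at about (207,212), the bar at (348,212), the mug at (303,196), the adapter at (394,217), the tape at (208,251) and the spool at (181,184). I'll enlarge that region and take the side view.

Run:
```python
import cv2,numpy as np
t=cv2.imread("pics/top0.png")
a=cv2.resize(t[185:240,160:256],None,fx=8,fy=8,interpolation=cv2.INTER_CUBIC)[:, :768]
b=t[168:256,325:365]
b=cv2.resize(cv2.rotate(b,cv2.ROTATE_90_COUNTERCLOCKWISE),None,fx=4,fy=4,interpolation=cv2.INTER_CUBIC)
c=np.zeros((600,768,3),np.uint8);c[:440]=a;c[440:600,:352]=b;cv2.imwrite("pics/crop1.png",c)
```

```text
(no output)
```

View pics/crop1.png

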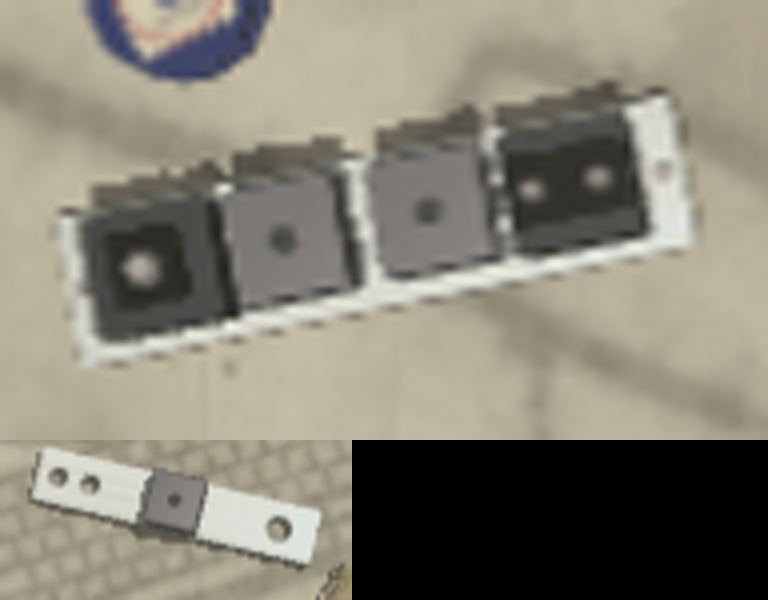

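View pics/side0.png

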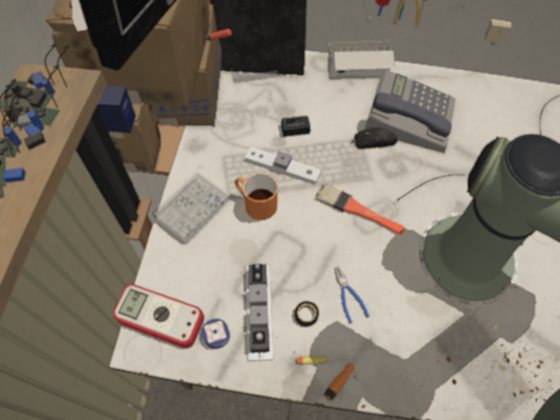

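Top crop: single stud tip at crop (141,268), pair at (532,188) and (600,176), block dots at (284,240) and (429,210). On the bar, the pair holes are at (59,477) and (90,484), the single hole at (279,528) and the grip dot at (175,499). The side view agrees on the layout: the mug stands beside the bar's pair half and its handle points away. Next, turn these pixels into positions.

```bash
cat > h.py <<'E'
import numpy as np, cv2
from scipy.spatial.transform import Rotation as R
from bench import bot, solve_ik, imaging
def ray(m,px):
    K=m['K']; d=np.array([m['k1'],0,0,0,0])
    u=cv2.undistortPoints(np.array([[px]],float),K,d)[0,0]
    return R.from_euler('xyz',m['rotation']).apply([u[0],-u[1],-1])
def at_z(m,px,z):
    v=ray(m,px);p=m['position'];return p+v*(z-p[2])/v[2]
def proj(m,P):
    q=R.from_euler('xyz',m['rotation']).inv().apply(np.atleast_2d(P)-m['position'])
    u=np.c_[q[:,0],-q[:,1]]/-q[:,2:]; u=u*(1+m['k1']*(u**2).sum(1))[:,None]
    return u@m['K'][:2,:2].T+m['K'][:2,2]
E
python3 - <<'E'
from h import *
np.set_printoptions(precision=1,suppress=True)
m=imaging.camera_model("top")
rp=lambda x,y:(160+(x+.5)/8-.5,185+(y+.5)/8-.5)
bp=lambda x,y:(325+39-((y-440+.5)/4-.5),168+(x+.5)/4-.5)
P={}
for n,x,y,z in [("s",141,268,62),("p1",532,188,62),("p2",600,176,62),("bs",284,240,48),("bp",429,210,48)]:
    P[n]=at_z(m,rp(x,y),z);print(n,P[n])
for n,x,y,z in [("hp2",59,477,16),("hp1",90,484,16),("hs",279,528,16),("g",175,499,38)]:
    P[n]=at_z(m,bp(x,y),z);print(n,P[n])
for n,x,y,z in [("mug",303,198,90),("mughandle",312,176,60),("adap",394,217,30),("tape",208.5,251,19),("spool",181,184,31)]: print(n,at_z(m,(x,y),z))
for a,b in [("s","p1"),("s","p2"),("bs","bp"),("hs","hp1"),("hs","hp2")]:
    d=P[a]-P[b];print(a,b,np.linalg.norm(d[:2]),np.arctan2(d[1],d[0]))
E
```

```text
s [439.1 266.9  62. ]
p1 [466.2 140.4  62. ]
p2 [470.3 118.6  62. ]
bs [449.2 222.8  48. ]
bp [459.4 175.5  48. ]
hp2 [ 540.6 -197.6   16. ]
hp1 [ 519.8 -192.9   16. ]
hs [ 393.8 -164.    16. ]
g [ 461.9 -180.    38. ]
mug [492.  -55.5  90. ]
mughandle [551.2 -79.6  60. ]
adap [ 448.5 -299.5   30. ]
tape [354.1 190.4  19. ]
spool [530.4 265.1  31. ]
s p1 129.2861064476462 1.7818150402504849
s p2 151.48615764452774 1.777900812804734
bs bp 48.43065713723461 1.7840570574539807
hs hp1 129.29198183342214 2.9155738201234023
hs hp2 150.63617912976176 2.9161374948224243
```

Spacings check out (129/151 mm measured against 129/151, and 48.4 against 48). Now a wrist look over the rail. I'll take the same look, relative to the part, over the bar, so that calibration errors cancel.

Run:
```python
from h import *
np.set_printoptions(precision=2,suppress=True)
for k in (0,np.pi):
    for p,y in [((453.7,198.2,122),1.780),((462,-179.6,76),2.916),((462,-179.6,10),2.916),((453.7,198.2,60),1.780)]:
        yy=(y-k+np.pi)%(2*np.pi)-np.pi; print(yy,solve_ik(p,[np.pi,0,yy]))
bot.move_ptp((453.7,198.2,122),[np.pi,0,1.780])
m=imaging.camera_model("wrist");im=imaging.capture("wrist")
cv2.imwrite("pics/w1.png",im);np.save("w1.npy",m,allow_pickle=True)
s=bot.get_state();print(s['t'],s['tcp_pos'],s['orientation'],s['contact_force'],m['position'])
```

```text
1.7800000000000002 [ 0.26  0.33 -0.49  0.75  0.    1.62]
2.9160000000000004 [-0.52  0.4  -0.54  0.63  0.   -0.29]
2.9160000000000004 [-0.52  0.5  -0.6   0.47  0.   -0.29]
1.7800000000000002 [ 0.26  0.42 -0.56  0.59  0.    1.62]
-1.361592653589793 [ 0.26  0.33 -0.49  0.75  0.   -1.52]
-0.2255926535897932 [-0.52  0.4  -0.54  0.63  0.    2.85]
-0.2255926535897932 [-0.52  0.5  -0.6   0.47  0.    2.85]
-1.361592653589793 [ 0.26  0.42 -0.56  0.59  0.   -1.52]
1.8667 [453.63 199.13 122.28] [ 3.14 -0.    1.78] [ 0.63 -0.57 -0.22] [439.96 268.8  265.12]
```

View pics/w1.png

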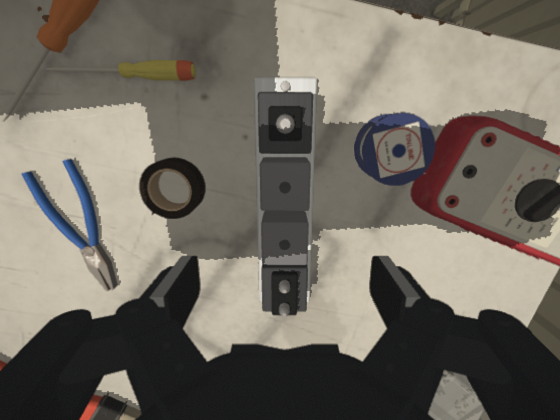

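The wrist view shows the single stud at (285,124), the pair at (284,286) and (284,309), and the block dots at (284,187) and (284,244). The rail is straight up the image. Pressing the blocks now.

Run:
```python
from h import *
np.set_printoptions(precision=2,suppress=True)
m=np.load("w1.npy",allow_pickle=True).item()
for n,px,z in [("s",(285,124),62),("p1",(284,286),62),("p2",(284,309),62),("bs",(284.5,187),47),("bp",(284.5,244),47)]: print(n,at_z(m,px,z))
bot.grip(0.0)
rpy=[np.pi,0,1.780]; c=np.array([453.7,198.2]); yd=np.array([np.cos(1.780),np.sin(1.780)])
for y in (24,-24):
    x,yy=c+yd*y
    bot.movel((x,yy,75),rpy,150); bot.movel((x,yy,57),rpy,100)
    f0=bot.get_state()['contact_force']
    h=bot.movel((x,yy,39),rpy,25,threshold=22)
    s=bot.get_state();print(y,h,s['tcp_pos'],s['contact_force']-f0,s['t'])
    bot.movel((x,yy,75),rpy,150)
m=imaging.camera_model("wrist");cv2.imwrite("pics/w2.png",imaging.capture("wrist"));np.save("w2.npy",m,allow_pickle=True)
```

```text
s [440.89 266.56  62.  ]
p1 [466.02 144.98  62.  ]
p2 [470.45 124.15  62.  ]
bs [450.32 220.68  47.  ]
bp [460.25 174.03  47.  ]
24 True [449.51 221.88  42.99] [-0.23  0.19  7.94] 4.0667
-24 True [459.25 174.95  42.96] [-1.89 -0.37  8.69] 5.8333
```

Both blocks stopped at z = 43.0 mm, so they are home. Next are settled, matched wrist looks over the rail and then the bar.

Run:
```python
from h import *
np.set_printoptions(precision=2,suppress=True)
def look(n,p,yaw):
    bot.dwell(0.4); s=bot.get_state(); m=imaging.camera_model("wrist"); im=imaging.capture("wrist")
    cv2.imwrite(f"pics/{n}.png",im); np.save(n+".npy",dict(m=m,tcp=s['tcp_pos'],rpy=s['orientation']),allow_pickle=True)
    print(s['t'],s['tcp_pos'],s['orientation'],m['position'],m['rotation']); return im
bot.movel((453.7,198.2,122),[np.pi,0,1.780],150); bot.grip(0.75)
a=look("rail",None,None)
bot.movel((453.7,198.2,170),None,200)
bot.move_ptp((462,-179.6,130),[np.pi,0,2.916])
bot.movel((462,-179.6,76),[np.pi,0,2.916],120)
b=look("bar",None,None)
f=lambda i:cv2.resize(i[80:330,235:335],None,fx=4,fy=4,interpolation=cv2.INTER_CUBIC)
g=lambda i:cv2.rotate(f(i),cv2.ROTATE_90_COUNTERCLOCKWISE)
f2=lambda i:cv2.resize(i[85:325,245:325],None,fx=3.3,fy=3.3,interpolation=cv2.INTER_CUBIC)
i=np.vstack([cv2.rotate(cv2.resize(x[80:330,240:330],None,fx=3,fy=3,interpolation=cv2.INTER_CUBIC),cv2.ROTATE_90_COUNTERCLOCKWISE) for x in(a,b)])
cv2.imwrite("pics/crop2.png",i);print(i.shape)
```

```text
7.775 [453.72 198.23 122.04] [ 3.14 -0.    1.78] [440.17 268.11 264.86] [-0.29  0.    0.21]
10.8917 [ 462.24 -179.77   76.39] [-3.14  0.    2.92] [ 392.77 -164.74  219.17] [-0.29 -0.    1.34]
(540, 750, 3)
```

View pics/crop2.png

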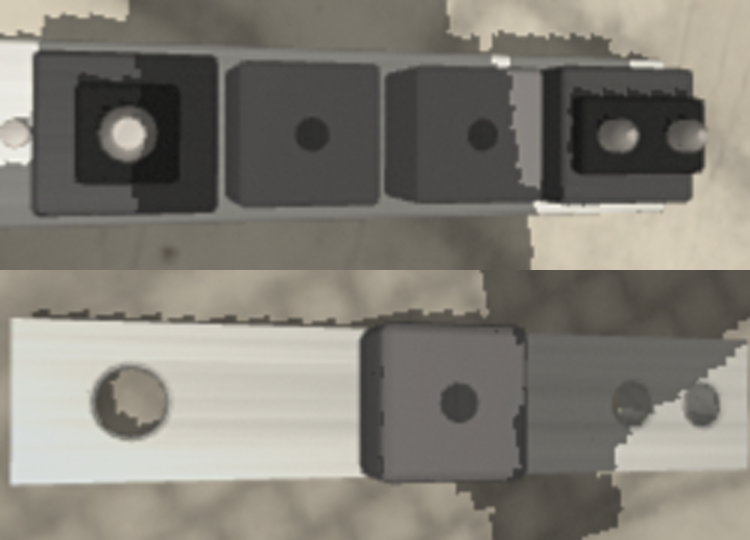

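Crop 2, rail row: single stud tip at (128,132), block dots at (312,134) and (482,134), single pillar top x = 35–217, pair pillar right edge x = 693, pair tips near (627,135) and (695,135). Bar row: holes at (130,402), (632,404) and (702,404), grip dot at (459,402), left end x = 10. I'll fit both poses together with small shared camera corrections.

```bash
cat > fit.py <<'E'
from h import *
from scipy.optimize import least_squares
np.set_printoptions(precision=2,suppress=True)
L={n:np.load(n+".npy",allow_pickle=True).item() for n in("rail","bar")}
N=np.nan # crop px; nan = not measured
rail=[((0,70,62),(128,132)),((0,24,43),(312,134)),((0,-24,43),(482,134)),((0,92,44),(35,N)),((0,48,44),(217,N)),((0,-92,44),(692,N)),
 ((0,82,52),(77,N)),((0,58,52),(180,N)),((0,-50,52),(574,N)),((0,-90,52),(704,N)),((0,-59,62),(628,135)),((0,-81,62),(696,135)),((0,43,43),(242,N)),((0,5,43),(380,N))]
bar=[((0,70,16),(130,402)),((0,-59,16),(632,404)),((0,-81,16),(702,404)),((0,0,38),(459,402)),((0,95,16),(10,N)),((0,18,38),(384,N)),((0,-18,38),(525,N))]
def pr(L,q,e,pts):
    m=dict(L['m']); r=R.from_euler('xyz',m['rotation'])*R.from_euler('x',e[0]); m['rotation']=r.as_euler('xyz')
    m['position']=m['position']+np.array([0,0,e[1]])
    P=R.from_euler('z',q[2]).apply(np.array([p for p,_ in pts],float))+[q[0],q[1],0]
    uv=proj(m,P); x=3*(uv[:,1]-80)+1; y=269-(3*(uv[:,0]-240)+1)
    return np.c_[x,y]
def res(v,full=False):
    out=[]
    for k,pts,o,q in(("rail",rail,0,v[0:3]),("bar",bar,270,v[3:6])):
        obs=np.array([b for _,b in pts],float)-[0,o]
        out.append(pr(L[k],q,v[6:8],pts)-obs)
    if full: return out
    a=np.vstack(out).ravel(); a=a[~np.isnan(a)]
    return np.r_[a,v[6]/.01*1,v[7]/2]
v=least_squares(res,[453.7,198.2,.209,462,-179.6,1.345,0,0],x_scale=[1,1,.01,1,1,.01,.01,1],loss='soft_l1',f_scale=2).x
if __name__=="__main__":
    print(v[:3],v[3:6],v[6:]); [print(o) for o in res(v,True)]
    for k,q in(("rail",v[:3]),("bar",v[3:6])):
        d=R.from_euler('z',-q[2]).apply(np.r_[L[k]['tcp'][:2]-q[:2],0]);print(k,"tcp in part frame",d,"yaw rel",L[k]['rpy'][2]-q[2])
E
python3 fit.py
```

```text
[455.38 197.1    0.2 ] [ 464.49 -180.7     1.34] [-0.    1.05]
[[ 1.2   0.28]
 [-0.77 -0.6 ]
 [-1.58  0.25]
 [-3.44   nan]
 [ 2.     nan]
 [-0.1    nan]
 [-2.29   nan]
 [ 0.67   nan]
 [ 6.32   nan]
 [-0.47   nan]
 [ 1.25 -0.17]
 [ 3.21  0.19]
 [-3.65   nan]
 [ 0.61   nan]]
[[ 2.21 -0.28]
 [-1.53 -0.33]
 [-1.83 -0.06]
 [-2.    0.62]
 [ 2.25   nan]
 [-3.37   nan]
 [ 4.44   nan]]
rail tcp in part frame [-1.4   1.44  0.  ] yaw rel 1.5762595439010458
bar tcp in part frame [0.4  2.41 0.  ] yaw rel 1.5747918894033084
```

The residuals are small. The top and wrist estimates differ by about 2 mm, and most of that is common to both parts. I'll grip, then look at the held bar in the tool frame, which removes the jaw-centring ambiguity.

Run:
```python
from fit import *
yaw=v[5]+np.pi/2; p=(463.3,-180.1)
bot.movel((*p,9),[np.pi,0,yaw],80)
bot.grip(0.2,60); bot.dwell(.2)
s=bot.get_state();print(s['t'],s['tcp_pos'],s['opening'],s['contact_force'])
bot.movel((*p,60),None,100); bot.dwell(.3)
s=bot.get_state(); m=imaging.camera_model("wrist"); im=imaging.capture("wrist")
cv2.imwrite("pics/held.png",im); np.save("held.npy",dict(m=m,tcp=s['tcp_pos'],rpy=s['orientation']),allow_pickle=True)
print(s['t'],s['tcp_pos'],s['orientation'],s['opening'],s['contact_force'])
cv2.imwrite("pics/held_c.png",cv2.resize(im[20:320,200:370],None,fx=2,fy=2,interpolation=cv2.INTER_CUBIC))
```

```text
12.5 [ 463.91 -180.25    9.74] 0.41114798170678307 [-0.77  0.51  6.75]
13.4583 [ 462.88 -179.88   59.44] [ 3.14 -0.    2.91] 0.41140617844178473 [ 0.04 -0.35 -2.52]
```

View pics/held_c.png

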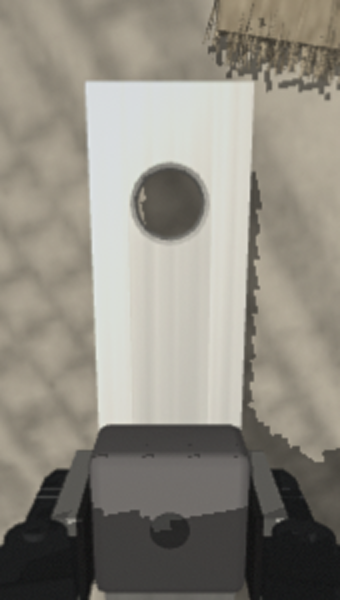

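The held bar's single hole is at crop (168.5,202), its end edge at y = 81 and the grip dot at (169.5,530). It is straight in the jaws. I'll compute the placing pose from the same camera.

```bash
cat > tgt.py <<'E'
from fit import *
H=np.load("held.npy",allow_pickle=True).item()
z0=H['tcp'][2]-9.7; hp=lambda x,y:(200+(x+.5)/2-.5,20+(y+.5)/2-.5)
m=dict(H['m']); m['position']=m['position']+[0,0,v[7]]; m['rotation']=(R.from_euler('xyz',m['rotation'])*R.from_euler('x',v[6])).as_euler('xyz')
hole=at_z(m,hp(168.5,202),z0+16); dot=at_z(m,hp(169.5,530),z0+38); end=at_z(m,hp(170,81),z0+16)
tool=lambda p,Lk:R.from_euler('xyz',Lk['rpy']).inv().apply(p-Lk['tcp'])
h,d,e=[tool(p,H) for p in(hole,dot,end)]
a=np.arctan2(h[1]-d[1],h[0]-d[0])     # bar y direction in tool
# bar centre in tool: along-axis from hole(70), dot(0), end(95)
cx=np.mean([h[0]-70,d[0],e[0]-95]); cy=np.polyval(np.polyfit([h[0],d[0]],[h[1],d[1]],1),cx)
q=v[:3]; yaw=q[2]+np.pi/2+a*1   # tool z is down: bar-y world = yaw - a
off=R.from_euler('xyz',[np.pi,0,yaw]).apply([cx,cy,0])
T=np.array([q[0]-off[0],q[1]-off[1]])
if __name__=="__main__":
    print("hole,dot,end tool",h,d,e,"hole-dot",np.linalg.norm((h-d)[:2]),"a",a,"c",cx,cy,"TCP",T,"yaw",yaw)
    s=L['rail']['rpy'];print("rail centre in tool at look",tool(np.r_[q[:2],44],L['rail']))
E
python3 tgt.py
```

```text
hole,dot,end tool [69.99 -1.04 -6.22] [ -1.3   -0.89 -28.3 ] [94.85 -0.68 -6.19] hole-dot 71.29187988563399 a -0.0020287378338977096 c -0.4861559443830921 -0.8922191178145492 TCP [456.16 197.76] yaw 1.772550544961745
rail centre in tool at look [-1.45  1.39 78.04]
```

Run:
```python
from tgt import *
bot.movel((462.9,-179.9,170),None,200)
bot.move_ptp((*T,170),[np.pi,0,yaw])
bot.movel((*T,75.5),[np.pi,0,yaw],120); bot.dwell(.4)
s=bot.get_state(); m=imaging.camera_model("wrist"); im=imaging.capture("wrist"); sd=imaging.capture("side")
cv2.imwrite("pics/hov.png",im); np.save("hov.npy",dict(m=m,tcp=s['tcp_pos'],rpy=s['orientation']),allow_pickle=True)
print(s['t'],s['tcp_pos'],s['orientation'],s['contact_force'])
c=cv2.resize(im[45:185,220:345],None,fx=4,fy=4,interpolation=cv2.INTER_CUBIC)
cs=cv2.resize(sd[250:370,225:300],None,fx=4,fy=4,interpolation=cv2.INTER_CUBIC)
o=np.zeros((560,800,3),np.uint8);o[:560,:500]=c;o[:480,500:800]=cs;cv2.imwrite("pics/hov_c.png",o)
```

```text
17.225 [456.31 197.83  75.79] [ 3.14 -0.    1.77] [-0.21  0.11 -2.79]
```

View pics/hov_c.png

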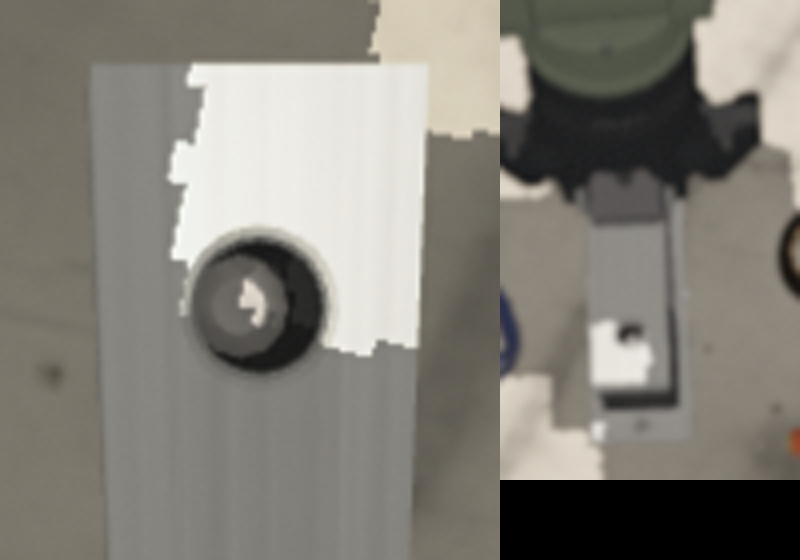

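The stud shows through the hole at crop (238,305) against the hole centre at (257,302), so the bar sits about 2.5 mm too far right in the image. Check the numbers before lowering.

Run:
```python
from tgt import *
np.set_printoptions(precision=4,suppress=True)
V=np.load("hov.npy",allow_pickle=True).item()
for n,Q in(("rail",L['rail']),("bar",L['bar']),("held",H),("hov",V)):
    r=R.from_euler('xyz',Q['rpy']).inv()*R.from_euler('xyz',Q['m']['rotation'])
    print(n,"cam in tool",tool(Q['m']['position'],Q),r.as_euler('xyz'),Q['rpy'])
cp=lambda x,y:(220+(x+.5)/4-.5,45+(y+.5)/4-.5)
print("hov stud",tool(at_z(V['m'],cp(238,305),62),V),"hole",tool(at_z(V['m'],cp(257,302),V['tcp'][2]-9.7+16),V))
rl=lambda x,y:(240+(269-y-1)/3,80+(x-1)/3)
M=L['rail']
for P in((128,132,62),(312,134,43),(482,134,43),(628,135,62),(696,135,62)):
  print("rail look",tool(at_z(M['m'],rl(*P[:2]),P[2]),M))
```

```text
rail cam in tool [  71.1729    1.2723 -142.8207] [ 2.8523 -0.0003  1.5718] [ 3.1415 -0.      1.78  ]
bar cam in tool [  70.9625   -0.9315 -142.8302] [2.8521 0.0007 1.5717] [-3.1414  0.0007  2.9159]
held cam in tool [  70.9363   -0.9306 -142.8347] [2.852  0.0006 1.5718] [ 3.1413 -0.0011  2.9119]
hov cam in tool [  71.1949    1.3028 -142.8247] [ 2.8523 -0.0003  1.5717] [ 3.1411 -0.0001  1.7726]
hov stud [70.8541 -1.4803 13.7934] hole [71.2201  1.0243 -6.2957]
rail look [69.792   1.8304 60.0366]
rail look [23.6862  1.359  79.0359]
rail look [-24.2043   1.3242  79.0352]
rail look [-58.0181   1.0229  60.0347]
rail look [-79.1165   1.0006  60.0344]
```

The reported camera position carries a bias that is fixed in the world frame, about (+1.6,-1.3) mm. Removing it puts the rail centre at (453.8,198.4), which agrees with the top view. I'll correct from the same-picture stud/hole offset and look again.

Run:
```python
from tgt import *
V=np.load("hov.npy",allow_pickle=True).item()
cp=lambda x,y:(220+(x+.5)/4-.5,45+(y+.5)/4-.5)
stud=at_z(V['m'],cp(238.5,304),60); hole=at_z(V['m'],cp(257.5,301.5),V['tcp'][2]+6.3)
ht=tool(hole,V); yw=1.775
off=R.from_euler('xyz',[np.pi,0,yw]).apply([ht[0],ht[1],0]); T2=stud[:2]-off[:2]; print(T2); np.save("T2.npy",np.r_[T2,yw])
bot.movel((*T2,75.5),[np.pi,0,yw],30); bot.dwell(.4)
s=bot.get_state(); im=imaging.capture("wrist");print(s['t'],s['tcp_pos'],s['orientation'])
c=cv2.resize(im[45:185,220:345],None,fx=4,fy=4,interpolation=cv2.INTER_CUBIC); cv2.imwrite("pics/hov2_c.png",c)
```

```text
[454.07 197.07]
17.975 [454.09 197.06  75.48] [-3.14  0.    1.77]
```

View pics/hov2_c.png

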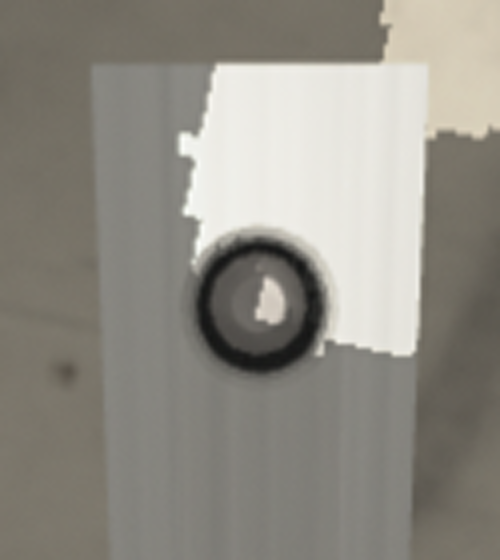

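The stud is now concentric with the hole at (259,302). Lowering with force guarding.

Run:
```python
from h import *
np.set_printoptions(precision=2,suppress=True)
x,y,yw=np.load("T2.npy")
h=bot.movel((x,y,60),[np.pi,0,yw],20,threshold=4)
s=bot.get_state();print(h,s['tcp_pos'],s['orientation'],s['contact_force'],s['wrist_torque'],s['t'])
```

```text
True [453.88 197.01  61.27] [-3.14  0.    1.77] [0.62 0.48 1.62] [ 0.04 -0.24 -0.03] 18.6917
```

It reached the sleeves (underside about 52 mm) without catching on a stud tip. Press home, release, then press the grip and both ends.

Run:
```python
from h import *
np.set_printoptions(precision=2,suppress=True)
x,y,yw=np.load("T2.npy"); rpy=[np.pi,0,yw]
def rep(n,h):
    s=bot.get_state();print(n,h,s['tcp_pos'],s['contact_force'],s['wrist_torque'],s['t'])
rep("press",bot.movel((x,y,52.5),rpy,15,threshold=25))
bot.grip(0.75); rep("rel",0)
bot.movel((x,y,125),rpy,150); bot.grip(0.0)
yd=np.array([np.cos(yw),np.sin(yw)])
for o,z in((42,60),(-40,60),(42,60)):
    px,py=np.array([x,y])+yd*o
    bot.movel((px,py,100 if o==42 else 100),rpy,150); bot.movel((px,py,z+10),rpy,100)
    rep(o,bot.movel((px,py,z-3.5),rpy,20,threshold=25))
    bot.movel((px,py,100),rpy,150)
bot.movel((x,y,180),rpy,200)
bot.move_ptp((330,-50,300),[np.pi,0,yw]); bot.dwell(.3)
t=imaging.capture("top"); sd=imaging.capture("side")
cv2.imwrite("pics/topE.png",t)
o=np.zeros((600,800,3),np.uint8); o[:420,:560]=t; cs=cv2.resize(sd[250:370,215:300],None,fx=2.8,fy=2.8); o[:cs.shape[0],560:560+cs.shape[1]]=cs
c=cv2.resize(t[190:235,160:256],None,fx=4,fy=4); o[420:600,:384]=c; cv2.imwrite("pics/end.png",o); rep("end",0)
```

```text
press False [453.86 197.03  53.71] [-5.28 -0.37 14.51] [-0.29  0.95  0.  ] 19.4
rel 0 [453.86 197.02  52.19] [-0.05  0.63 -0.15] [-0.02 -0.02 -0.02] 19.7917
42 True [445.68 238.24  60.04] [-1.6  -1.03  7.08] [-0.1   0.27  0.  ] 22.525
-40 True [462.4  157.91  60.05] [-2.35 -0.45  6.64] [-0.07  0.29 -0.03] 24.6417
42 True [445.68 238.28  60.05] [-1.22  0.29  6.1 ] [-0.08  0.21  0.02] 26.7583
end 0 [330.12 -49.72 299.8 ] [-0.47 -0.11 -0.64] [-0.02 -0.03  0.01] 29.3333
```

View pics/end.png

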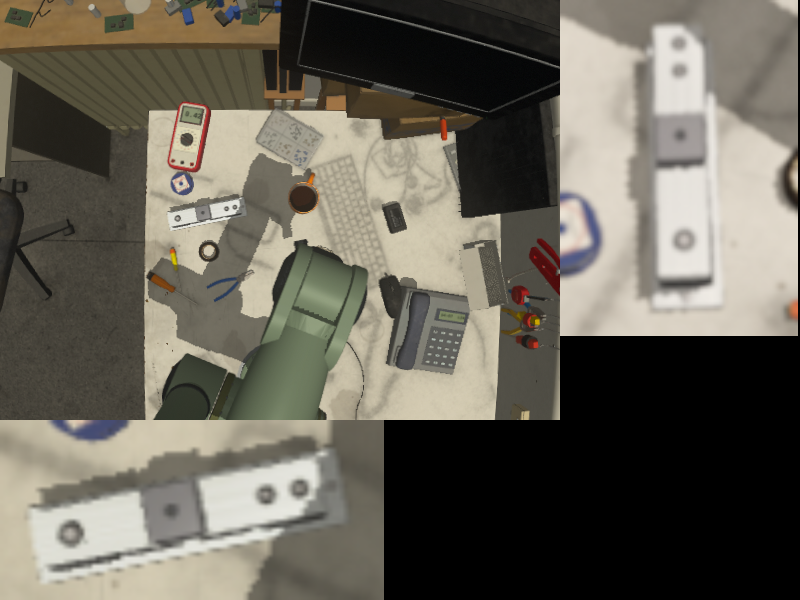

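The final view shows all three studs in the bar's holes, with the mug (303,197), adapter (394,217), tape (208,251) and spool (181,184) unmoved. Both bar ends stopped hard at z = 60.0, which is home. Handing in.

Run:
```python
from bench import bot
print(bot.sign_off(),bot.get_state()['t'])
```

```text
the job is handed in; nothing more can be done
the job is handed in; nothing more can be done
```

The jig is assembled in the order you asked and handed in; the robot clock read 29 s just before hand-in, against the 58 s limit.

- **Spacer blocks:** I pressed both first. The fingertip stopped hard at 42.99 mm and 42.96 mm, against 43 mm when fully home.
- **Tie bar:** I set it on the end studs and pressed it down. I then pressed each end with the gripper closed. The bar's top stopped at 60.04 mm (single-stud end) and 60.05 mm (pair end), against 60 mm when fully home.
- **Last pictures:** All three studs show in the bar's holes. The mug, mains adapter, tape roll and solder spool are where they started, and the arm is clear of everything.

**Disagreements:**
- The wrist camera's reported position was about 2 mm off, so my first hover over the studs was 2.5 mm to one side. I corrected it from the stud seen through the bar's hole before lowering.
- The presses stopped on the 25 N limit (22 N for the blocks), but the force read straight afterwards was only 6 to 9 N. I therefore judged "home" by height.

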